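# Slide the carrier board into its locating notches

### The arm

A 7-joint arm with a two-finger parallel gripper is mounted at the origin on the work surface. World frame = base frame: x ahead of the robot, y to its left, z up, the work surface at z = 0. Lengths are in m, angles in rad, forces in N, time in s.
With the tool pointing down it reaches from about 0.425 to 0.925 m from the base axis. Payload 6.8 kg.
Tool frame: the origin (TCP) lies on the centre line of the jaws, within the pads' length; the fingertips stand 14 mm ahead of it and the grasp point (between the pads) lies 5 mm behind it (r.nose_length is the distance from the TCP to the fingertips, in m); z points along the fingers, y is the direction in which the jaws open and shut (so a half turn about z gives the same grasp; the last joint's range is limited). The gripper opens to 85 mm and grips with 20 to 120 N. Pads are 22 mm wide; open, the fingers measure 114 mm over their backs; the gripper's body (76 mm by 85 mm) begins 54 mm behind the grasp point. The pads swing forward as they close: fully open they stand 13 mm farther back than shut.
Start: joints at [1.192, 0.477, 0.022, 1.555, -0.011, 1.109, -0.083], TCP at [0.181, -0.65, 0.245] pointing down, gripper open.
Joint ranges: [-2.96, 2.96], [-0.34, 2.1], [-1.41, 1.46], [0.24, 2.44], [-1.37, 4.51], [0.17, 1.92], [-2.96, 2.96]. Speed limits (rad/s): [2.39, 2.39, 3.14, 3.14, 3.14, 3.14, 3.14].

### API

Orientations are given as a rotation vector (axis times angle).
In Python, from bench import r, imaging, look_for, outline_of gives the robot as it stands. The module is installed in compiled form; this text tells all that it offers.
- The arm moves only by the tool carry_out, never from a script. Its arguments are lists of equal length, an entry for each row: "offset": the shift along the tool's x, y, z as a fraction of full scale, a list of three; "turn": the turn, a rotation vector about the tool's x, y, z as a fraction of full scale, a list of three. A call has 1 to 8 rows; each row is the pose to reach, as a shift and turn from the pose commanded when the call began, along the tool's axes at that moment; what a row does not reach only later rows make up. Full scale, the value 1, is 0.5 m for a shift and 1.5 rad for a turn. A row lasts 1/10 s, in which the tool goes at most 50 mm and 8.59 degrees, less where a joint would pass 70% of its speed; a pose out of reach is approached as far as the arm can. A call with a number of a shift or a turn outside -1 to 1 is refused whole. A call with a gripper value outside its range is refused whole. "hand" is the closure, from 0 (fully open) to 1 (shut), set as the call begins (left out, the last holds). The fingers move at their own pace and stop on an object; "force" is the grip in N (left out, the last holds). Time passes only in rows, so rows that repeat a pose let the fingers close. It gives the time, the measured TCP pose, the force and the opening at its end, in the units of the state.
- r.get_obs(): the state, without advancing time (a new reading comes with each control period).
- imaging.grab_frame(name): name is "scene" or "side" or "wrist"; returns a dict with "pixels" (384x512x3 uint8, red, green, blue), "fx", "fy", "cx", "cy" (pixels), "k1" (the pictures are not rectified: a ray, as slopes to the right and down, at radius r is drawn at 1 + k1 r^2 times it, then the intrinsics apply), "R" (3x3) and "t" (3): a world point X has camera coordinates R X + t. Camera axes: x right, y down, z forward; pixel columns grow to the right and rows downward; lengths in m; the calibration is good to about 2 mm. A picture is of the moment at which its call begins. There is no depth.
- r.hand_in(): hands the job in, once; it reports no verdict.
Trained networks look in the newest picture that a camera, given by its name, has taken for a name from the list of things; names that differ only in an ending like _2 or _b are one class to them, and where a whole thing is asked for, a point or a joint stands for the part that bears it (a point fixed in the world has none). Each returns a list of dicts, best first, with "score" (0 to 1); they miss things now and then, are a little off and sometimes report something else, mostly with a low value. They report only what shows in the picture. A call takes as long as a camera call. They do not tell look-alikes from the thing itself.
- look_for(query, camera): "xyz" ([x, y, z] in m, in the coordinates of the camera as it stood for that picture, good to about 4 mm: the middle of the surface that is visible of it).
- outline_of(query, camera): "region" (384x512 bool, what is visible of it).
The state is a dict: "clock": time; "joints": joint angles; "qvel": joint speeds; "tau": joint torques, N m; "tcp_pos": TCP position; "orientation": TCP orientation; "contact_force": force on the tool from outside, world axes, zero at the start; "moment": the same for the moment, N m; "grip_width": finger opening in m.
Only numpy, scipy, OpenCV 4.12 (cv2) and the standard library are available. Lean on these libraries where they do the work, as an engineer would, in place of code of your own. Each camera call takes 0.05 s, during which the arm holds its last target. There are 200 camera calls.

### The job

On the model-maker's jig, push the red-knobbed bolt all the way back out of the track, away from the robot, then push the plywood carrier board along its rails toward the blue station until you feel it drop into the locating notches, and leave it seated there with the grey casting still standing on it. Only push with the fingertips: lift and carry nothing, and leave the other things on the desk where they are.

Things in the scene. Friction and masses are not known exactly. Their poses are not given: they have to be found in the camera images.
- jig: Fixed aluminium track, 150 wide (x) by 460 long (y), flat on the desk (z = 0). Origin: centre of its underside. The board slides along its +y, roughly to the robot's left (yaw within 0.25 rad). Side guides: inner faces at x = +-62, tops 36 mm above the desk; steel tracks between, tops at 20. Both ends are open. A grey bolt bracket stands outside the +x guide (x 72 to 147, y -46 to 6, 54 high).
- bolt (a joint): Sliding bolt, in m: 0 = across the track, blocks the board; 0.060 = fully drawn back, end stop. Slides level along the jig's +x (away from the robot), needs about 2 N, stays where left; starts at 0 to 0.008. Steel bar 16 wide, 125 long, 41 to 53 mm above the desk, at jig y = -20; inner end at jig x = 12.5 mm + joint value (the board's front lip reaches x = 50).
- bolt_post (a point): Point on the axis of the bolt's upright red knob, a plain cylinder 18 mm in diameter standing from 53 to 87 mm above the desk. The point is 70 mm above the desk, at jig x = 75 mm + joint value, y = -20 mm. The space on its robot side (jig -x), above bar and guide, is free.
- carrier: Loose plywood board, 0.4 to 0.8 kg, 120 (x) by 130 (y) by 8 mm. Origin: centre of its underside, 30 mm above the desk while riding the rails, 23 mm once dropped into the notches (falls 7 mm, level, by its own weight). Front lip (+y) to 26 mm above the origin. Starts 115 to 155 mm on the -y side of the jig's origin, short of the bolt; 2 mm side play. Slides at a push of about 2.5 to 6 N.
- push_face (a point): Middle of the outer (rear, -y) face of the dark wooden upstand along the board's rear edge: 65 mm behind the carrier's origin and 20 mm above it. The upstand is 100 wide, 8 thick, its top 34 mm above the carrier's origin. Pushing here along the jig's +y slides the board. Behind it the track is free down to 20 mm above the desk.
- station: Fixed blue locating station inside the track, yellow marks beside its middle. Origin: on the desk top, under where the seated carrier's origin belongs, 85 to 125 mm on the +y side of the jig's origin; axes as the jig's. Four notches, 16 mm long in y, 7 deep, take the board's four round steel feet (10 mm thick) all at once, 3 mm play either way; their far walls stop the board.
- casting: Loose grey model casting standing on the carrier, 42 mm in diameter at the foot, 38 mm high, 0.08 kg. Origin: centre of its underside, 8 mm above the carrier's origin.
- paint_jar: Bystander: small paint jar with yellow lid, 38 mm in diameter, 45 high, beyond the jig near the bolt. Origin: centre of its underside.
- primer_jar: Bystander: jar with blue lid, 44 mm in diameter, 55 high, beyond the jig. Origin: centre of its underside.
- tape_roll: Bystander: roll of yellow tape lying flat, 68 mm across, 18 high, on the robot's side of the jig. Origin: centre of its underside.
- spray_can: Bystander: pale spray can, 64 mm in diameter, 180 high, left of the jig. Origin: centre of its underside.
- carton: Bystander: white carton 90 x 65 x 40 mm, to the left. Origin: centre of its underside.
- driver: Bystander: screwdriver lying on the desk, to the right. Origin: under its middle.
- mug: Bystander: blue mug, 76 mm in diameter, 90 high, far right. Origin: centre of its underside.
Things that resemble listed ones, but are neither listed nor needed, are in the scene too. There is more than one size of the carrier; the job needs the smaller.

How it is judged:
By the outcome, as a careful person would: the job done as asked, in the order asked, and still so for the second after the job is handed in, with the robot touching nothing.
It also fails if it takes over 53 s, if anything falls off the work surface, if the arm or the gripper's body presses on something with over 40 N, if the wrist force passes 120 N, or if a joint passes its speed limit or range.

## Working session

There is one attempt and no reset: what is moved stays moved. The work goes in short steps, Python scripts to look and compute and a tool call to move; the robot and the scene stay as the last step left them, time stands still between calls to the robot, and variables do not carry over. Pictures are saved under pics/ and viewed, about 8 in all and at most 12, crops included, and the job is handed in when it is done.

Besides the shell and the picture viewer there is one more tool, called after ">>>" as name(argument=value, ...) on one line, values as JSON. carry_out: Moves the arm, as the interface text tells. Shift numbers are shares of 0.5 m and turn numbers shares of 1.5 rad, none past 1 either way. Its arguments: {"type":"object","properties":{"offset":{"type":"array","items":{"type":"array","items":{"type":"number","minimum":-1,"maximum":1}}},"turn":{"type":"array","items":{"type":"array","items":{"type":"number","minimum":-1,"maximum":1}}},"hand":{"type":"number"},"force":{"type":"number"}},"required":["offset","turn"]}

```bash
mkdir -p pics
cat > h.py <<'E'
import numpy as np, cv2
from bench import r, imaging, look_for, outline_of
from scipy.spatial.transform import Rotation as Ro
def grab(cam,name=None):
    f=imaging.grab_frame(cam); f['R']=np.array(f['R']); f['t']=np.array(f['t'])
    if name: cv2.imwrite('pics/'+name+'.png',np.ascontiguousarray(f['pixels'][:,:,::-1]))
    return f
def find(q,cam,f,n=3):
    return [(round(d['score'],2),np.round(f['R'].T@(np.array(d['xyz'])-f['t']),4)) for d in look_for(q,cam)[:n]]
def ray(f,u,v):
    x=np.array([(u-f['cx'])/f['fx'],(v-f['cy'])/f['fy']]); s=x.copy()
    for _ in range(20): s=x/(1+f['k1']*(s@s))
    return f['R'].T@np.r_[s,1], -f['R'].T@f['t']
def onz(f,u,v,z):
    d,c=ray(f,u,v); return c+d*(z-c[2])/d[2]
def proj(f,X):
    p=f['R']@np.array(X)+f['t']; s=p[:2]/p[2]; s=s*(1+f['k1']*(s@s)); return np.array([f['fx']*s[0]+f['cx'],f['fy']*s[1]+f['cy']])
E
cat > a.py <<'E'
from h import *
o=r.get_obs(); print(o['clock'],o['tcp_pos'],o['orientation'],r.nose_length)
for cam in ['scene','side']:
    f=grab(cam,cam+'0')
    print(cam,'cam at',-f['R'].T@f['t'])
    for q in ['jig','bolt','bolt_post','carrier','push_face','station','casting','paint_jar','primer_jar','tape_roll','spray_can']: print(q,*find(q,cam,f))
a=cv2.imread('pics/scene0.png');cv2.imwrite('pics/scene0b.png',cv2.resize(a,(800,600),interpolation=cv2.INTER_CUBIC))
E
python3 a.py
```

```text
0.0 [ 0.18042684 -0.64985706  0.24432348] [-3.11106622e+00 -4.23892362e-01  5.55599586e-04] 0.014
scene cam at [1.43826471 0.41897356 0.86898591]
jig (0.56, array([0.6023, 0.0623, 0.0214]))
bolt (0.52, array([0.6159, 0.0332, 0.0531]))
bolt_post (0.82, array([0.6217, 0.0284, 0.0562]))
carrier (0.76, array([ 0.549 , -0.0783,  0.0389])) (0.64, array([ 0.3128, -0.1877,  0.0243]))
push_face (0.93, array([ 0.5476, -0.0802,  0.0377])) (0.76, array([ 0.316 , -0.1884,  0.0274]))
station (0.57, array([0.5374, 0.1609, 0.015 ]))
casting (0.66, array([ 0.5312, -0.0479,  0.057 ])) (0.65, array([0.536 , 0.1595, 0.0145]))
paint_jar (0.8, array([ 0.666 , -0.0693,  0.0368]))
primer_jar (0.85, array([0.7051, 0.1826, 0.0429]))
tape_roll (0.6, array([0.4066, 0.1618, 0.0189]))
spray_can (0.96, array([0.6219, 0.4796, 0.1186]))
side cam at [-0.14145861  0.71199625  1.04476087]
jig (0.63, array([0.5438, 0.067 , 0.0212]))
bolt (0.62, array([0.6059, 0.0323, 0.0552]))
bolt_post (0.63, array([0.5982, 0.0333, 0.0473]))
carrier (0.84, array([ 0.5274, -0.0773,  0.0355])) (0.71, array([ 0.2897, -0.1838,  0.0235])) (0.32, array([0.5433, 0.0656, 0.0199]))
push_face (0.92, array([ 0.5295, -0.078 ,  0.0405])) (0.78, array([ 0.2925, -0.1782,  0.0207]))
station (0.81, array([0.5414, 0.16  , 0.013 ]))
casting (0.55, array([ 0.5152, -0.0462,  0.056 ]))
paint_jar
primer_jar (0.52, array([0.6712, 0.1868, 0.0402])) (0.51, array([ 0.4184, -0.4568,  0.0223]))
tape_roll (0.47, array([0.4053, 0.1599, 0.0167]))
spray_can (0.58, array([0.5714, 0.4849, 0.1329])) (0.41, array([0.5415, 0.0689, 0.0209]))
```

View pics/scene0b.png

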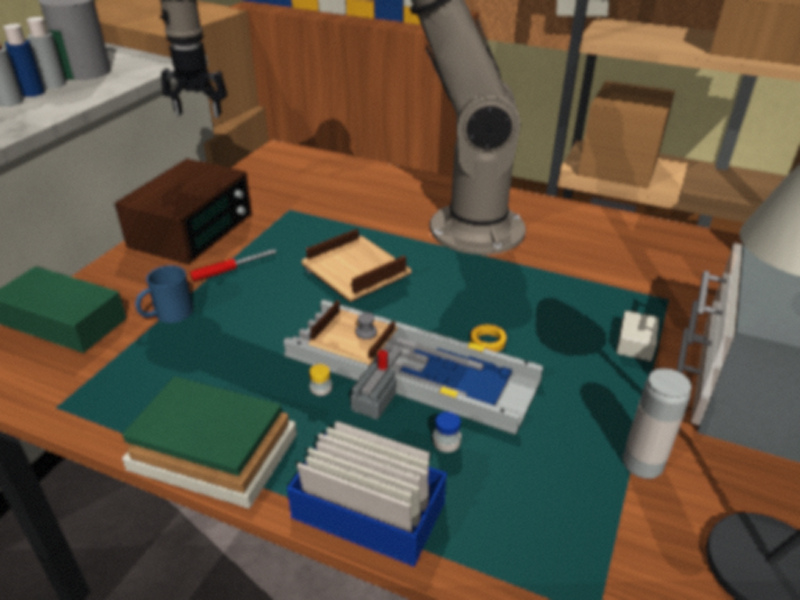

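View pics/side0.png

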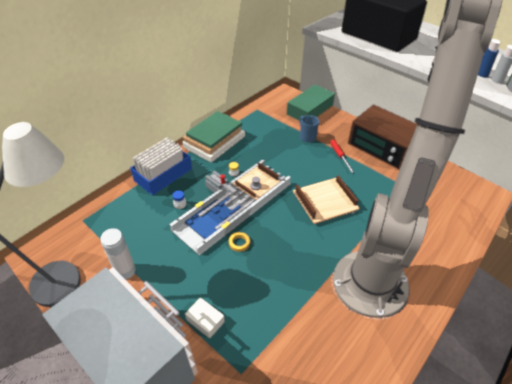

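```bash
cat > b.py <<'E'
from h import *
from scipy.optimize import minimize
F={};M={}
for cam in ['scene','side']:
    F[cam]=grab(cam); m=np.zeros((384,512),bool)
    for q in ['jig','station','carrier','bolt','casting']:
        for d in outline_of(q,cam):
            reg=np.array(d['region']); ys,xs=np.nonzero(reg)
            w=onz(F[cam],xs.mean(),ys.mean(),.03)
            if d['score']>.4 and abs(w[1]-.06)<.25 and abs(w[0]-.55)<.12: m|=reg; print(cam,q,round(d['score'],2),reg.sum(),w.round(3))
    M[cam]=m
def box(a): return np.array([[x,y,z] for x in a[:2] for y in a[2:4] for z in a[4:]])
B=[box([-.075,.075,-.23,.23,0,.036]),box([.072,.147,-.046,.006,0,.054])]
def W(p,X): c,s=np.cos(p[2]),np.sin(p[2]); return np.c_[p[0]+c*X[:,0]-s*X[:,1],p[1]+s*X[:,0]+c*X[:,1],X[:,2]]
def ren(p,cam):
    im=np.zeros((384*4,512*4),np.uint8)
    for b in B:
        h=cv2.convexHull(np.array([proj(F[cam],x)*4+1.5 for x in W(p,b)]).astype(np.int32)); cv2.fillConvexPoly(im,h,255)
    return cv2.resize(im,(512,384),interpolation=cv2.INTER_AREA)/255.
def cost(p): return sum(np.abs(ren(p,c)-M[c]).sum() for c in F)
best=min((minimize(cost,[.54,.06,y0],method='Nelder-Mead',options=dict(initial_simplex=[[.54,.06,y0],[.56,.06,y0],[.54,.08,y0],[.54,.06,y0+.1]])) for y0 in [-.15,0,.15]),key=lambda s:s.fun)
p=best.x; print(p,best.fun,[M[c].sum() for c in F]); np.save('jig.npy',p)
for c in F:
    q=minimize(lambda p:np.abs(ren(p,c)-M[c]).sum(),p,method='Nelder-Mead',options=dict(initial_simplex=[p,p+[.01,0,0],p+[0,.01,0],p+[0,0,.03]])); print(c,q.x,q.fun)
def draw(c,p,box,name):
    x0,y0,w,h=box; k=800//w
    im=cv2.resize(np.ascontiguousarray(F[c]['pixels'][y0:y0+h,x0:x0+w,::-1]),None,fx=k,fy=k,interpolation=cv2.INTER_CUBIC)
    P=lambda X:tuple(int(v) for v in ((proj(F[c],W(p,np.array([X]))[0])-[x0,y0])*k+k/2))
    L=lambda a,b,col:cv2.line(im,P(a),P(b),col,1)
    for x in (-.075,-.062,.062,.075): L((x,-.23,.036),(x,.23,.036),(0,255,255))
    for y in (-.23,.23): L((-.075,y,.036),(.075,y,.036),(0,255,255))
    L((.0125,-.02,.053),(.1375,-.02,.053),(0,0,255)); L((.075,-.02,.053),(.075,-.02,.087),(255,0,255))
    cv2.imwrite('pics/'+name,im)
draw('scene',p,(170,180,190,110),'ov1.png'); draw('side',p,(160,145,150,112),'ov2.png')
E
python3 b.py; python3 -c "
import cv2,numpy as np
a=cv2.imread('pics/ov1.png');b=cv2.imread('pics/ov2.png');print(a.shape,b.shape)
b=cv2.resize(b,(560,418));a=cv2.resize(a,(800,463))
"
```

```text
scene jig 0.89 4583 [0.58 0.09 0.03]
scene station 0.82 1190 [0.554 0.164 0.03 ]
scene station 0.45 282 [0.593 0.017 0.03 ]
scene carrier 0.9 1089 [ 0.536 -0.082  0.03 ]
scene bolt 0.84 281 [0.591 0.018 0.03 ]
scene casting 0.48 158 [ 0.497 -0.064  0.03 ]
side jig 0.86 2918 [0.534 0.105 0.03 ]
side station 0.73 908 [0.534 0.168 0.03 ]
side carrier 0.92 829 [ 0.534 -0.082  0.03 ]
side bolt 0.65 152 [0.624 0.013 0.03 ]
[ 0.53878744  0.05026423 -0.03040151] 1241.9686274509804 [np.int64(6973), np.int64(4588)]
scene [ 0.54076639  0.05223282 -0.02942615] 569.9960784313726
side [ 0.53557233  0.04999165 -0.03109446] 583.6392156862745
(440, 760, 3) (560, 750, 3)
```

View pics/ov1.png

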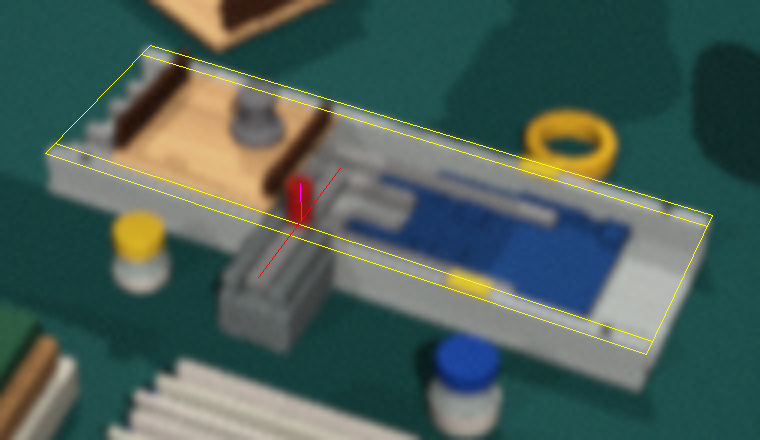

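View pics/ov2.png

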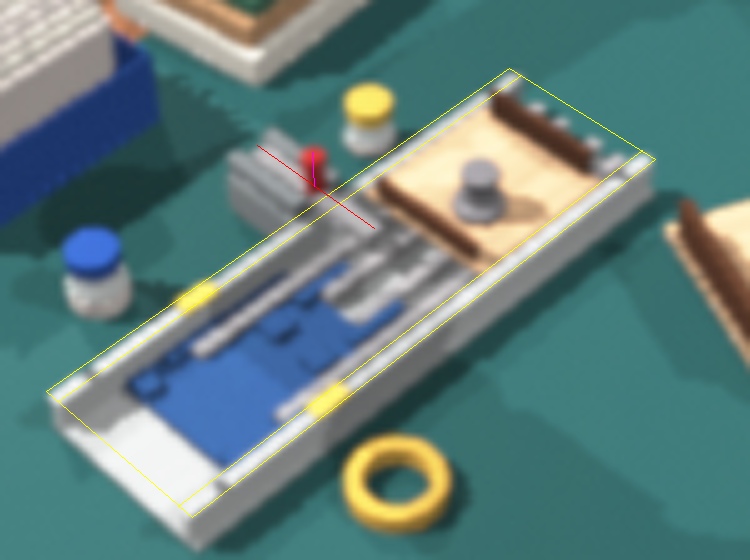

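```bash
cat >> h.py <<'E'
def J(x,y,z,yaw=np.pi/2):
    """jig point and tool-x angle in jig frame -> offset/turn in move units from measured pose"""
    p=np.load('jig.npy'); c,s=np.cos(p[2]),np.sin(p[2]); X=np.array([p[0]+c*x-s*y,p[1]+s*x+c*y,z])
    a=yaw+p[2]; Rt=np.array([[np.cos(a),np.sin(a),0],[np.sin(a),-np.cos(a),0],[0,0,-1]])
    o=r.get_obs(); R0=Ro.from_rotvec(o['orientation']).as_matrix()
    print('world',X.round(4),'offset',(R0.T@(X-o['tcp_pos'])/.5).round(4),'turn',(Ro.from_matrix(R0.T@Rt).as_rotvec()/1.5).round(4))
def tj():
    p=np.load('jig.npy'); o=r.get_obs(); c,s=np.cos(p[2]),np.sin(p[2]); d=np.array(o['tcp_pos'])[:2]-p[:2]
    print('t',round(o['clock'],2),'jig tcp',np.round([c*d[0]+s*d[1],-s*d[0]+c*d[1],o['tcp_pos'][2]],4),'F',np.round(o['contact_force'],2),'grip',round(o['grip_width'],4))
E
python3 -c "
from h import *
np.save('jig.npy',[.539,.051,-.0304]); J(.035,-.02,.2)
f=grab('scene');g=grab('side')
for n,F in (('scene',f),('side',g)):
  hs=cv2.cvtColor(F['pixels'],cv2.COLOR_RGB2HSV); m=cv2.inRange(hs,(22,150,120),(34,255,255)); k,l,st,ce=cv2.connectedComponentsWithStats(m)
  print(n,[(ce[i].round(1),st[i][4],onz(F,*ce[i],.036).round(3)) for i in range(1,k) if st[i][4]>5])
  for q in outline_of('push_face',n)[:1]:
    ys,xs=np.nonzero(q['region']); print('pf',xs.min(),xs.max(),ys.min(),ys.max())
"
```

```text
world [0.5734 0.0299 0.2   ] offset [ 1.121  -1.101   0.0906] turn [ 0.      0.     -0.8464]
scene [(array([312.1, 218.9]), np.int32(99), array([0.451, 0.171, 0.036])), (array([204.1, 238.8]), np.int32(116), array([ 0.658, -0.076,  0.036])), (array([286.6, 250.4]), np.int32(32), array([0.607, 0.15 , 0.036]))]
pf 194 261 147 191
side [(array([233.6, 167.5]), np.int32(17), array([ 0.65 , -0.069,  0.036])), (array([239. , 239.9]), np.int32(73), array([0.396, 0.171, 0.036]))]
pf 235 279 163 199
```

>>> carry_out(offset=[[0.56,-0.55,0.04],[0.56,-0.55,0.04],[0.56,-0.55,0.04],[0.56,-0.55,0.04],[0.56,-0.55,0.04],[0.56,-0.55,0.04],[0.56,-0.55,0.04],[0.56,-0.55,0.04]], turn=[[0,0,-0.42],[0,0,-0.42],[0,0,-0.42],[0,0,-0.42],[0,0,-0.42],[0,0,-0.42],[0,0,-0.42],[0,0,-0.42]], hand=1)

```text
clock: 2.8
tcp_pos: [0.3779, -0.3082, 0.2256]
orientation: [2.827, 1.369, 0.001]
contact_force: [0.6, -0.1, -0.6]
grip_width: 0.0001
```

```bash
python3 -c "
from h import *
tj();J(.035,-.02,.17)"
```

```text
t 2.8 jig tcp [-0.1501 -0.3639  0.2256] F [ 0.56 -0.11 -0.56] grip 0.0001
world [0.5734 0.0299 0.17  ] offset [ 0.7729 -0.1127  0.1113] turn [ 0.0006  0.     -0.4256]
```

>>> carry_out(offset=[[0.772,-0.113,0.111],[0.772,-0.113,0.111],[0.772,-0.113,0.111],[0.772,-0.113,0.111],[0.772,-0.113,0.111],[0.772,-0.113,0.111],[0.772,-0.113,0.111],[0.772,-0.113,0.111]], turn=[[0,0,-0.426],[0,0,-0.426],[0,0,-0.426],[0,0,-0.426],[0,0,-0.426],[0,0,-0.426],[0,0,-0.426],[0,0,-0.426]])

```text
clock: 3.6
tcp_pos: [0.5733, 0.0295, 0.1697]
orientation: [2.255, 2.187, 0.001]
contact_force: [-0.3, -0.2, -0.4]
grip_width: -0.0004
```

```bash
python3 -c "
from h import *
tj();J(.035,-.02,.08)
f=grab('wrist','w1'); a=cv2.imread('pics/w1.png')
for X in [(0.6134,.0288,.087),(.6134,.0288,.053)]: print(proj(f,X))
print(find('bolt_post','wrist',f),find('carrier','wrist',f),find('casting','wrist',f),find('paint_jar','wrist',f))
"
```

```text
t 3.6 jig tcp [ 0.0349 -0.0204  0.1697] F [-0.25 -0.22 -0.42] grip -0.0004
world [0.5734 0.0299 0.08  ] offset [0.0008 0.     0.1793] turn [ 0.0004 -0.0003  0.    ]
[316.75608336 206.01809682]
[309.32697514 189.87445565]
[(0.83, array([0.6104, 0.0331, 0.0537]))] [(0.94, array([ 0.5302, -0.0195,  0.0416])), (0.79, array([ 0.345 , -0.1182,  0.0284]))] [(0.95, array([ 0.5249, -0.0376,  0.0513]))] [(0.75, array([ 0.6533, -0.0656,  0.0369]))]
```

View pics/w1.png

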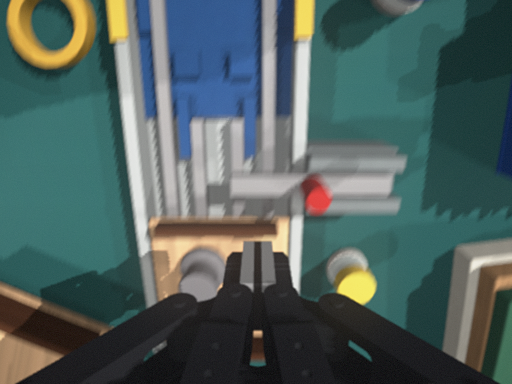

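>>> carry_out(offset=[[0,0,0.09],[0,0,0.18],[0,0,0.18],[0,0.02,0.18],[0,0.04,0.18],[0,0.055,0.18],[0,0.07,0.18],[0,0.08,0.18]], turn=[[0,0,0],[0,0,0],[0,0,0],[0,0,0],[0,0,0],[0,0,0],[0,0,0],[0,0,0]])

```text
clock: 4.65
tcp_pos: [0.6137, 0.0258, 0.081]
orientation: [2.255, 2.185, 0.002]
contact_force: [-2.4, 0.1, 2.2]
grip_width: 0.0003
```

```bash
python3 -c "
from h import *
tj()
f=grab('wrist'); print(find('bolt_post','wrist',f))
f=grab('scene'); print(find('bolt_post','scene',f))"
```

```text
t 4.65 jig tcp [ 0.0754 -0.0229  0.081 ] F [-2.38  0.13  2.23] grip 0.0003
[(0.96, array([0.6347, 0.0355, 0.0535])), (0.27, array([ 0.5173, -0.01  ,  0.0409]))]
[(0.57, array([0.6444, 0.0308, 0.0544])), (0.19, array([0.6037, 0.0654, 0.0193]))]
```

>>> carry_out(offset=[[0.004,0.015,0],[0.005,0.03,0],[0.005,0.045,0],[0.005,0.055,0],[0.005,0.062,0],[0.005,0.068,0]], turn=[[0,0,0],[0,0,0],[0,0,0],[0,0,0],[0,0,0],[0,0,0]])

```text
clock: 5.45
tcp_pos: [0.6465, 0.0272, 0.0796]
orientation: [-2.256, -2.186, 0.0]
contact_force: [-1.5, -1.1, -0.2]
grip_width: 0.0
```

```bash
python3 -c "
from h import *
tj()
f=grab('wrist'); print(find('bolt_post','wrist',f))
f=grab('scene'); print(find('bolt_post','scene',f))"
```

```text
t 5.45 jig tcp [ 0.1082 -0.0205  0.0796] F [-1.49 -1.11 -0.21] grip 0.0
[(0.77, array([0.6691, 0.0305, 0.0539]))]
[(0.56, array([0.6753, 0.0303, 0.055 ]))]
```

Nearly there; creep on to the end stop.

>>> carry_out(offset=[[0,0.006,0],[0,0.012,0],[0,0.018,0],[0,0.018,0]], turn=[[0,0,0],[0,0,0],[0,0,0],[0,0,0]])

```text
clock: 6.05
tcp_pos: [0.6514, 0.0277, 0.0796]
orientation: [-2.251, -2.184, 0.011]
contact_force: [-15.5, -0.9, 12.7]
grip_width: -0.0001
```

```bash
python3 -c "
from h import *
tj()"
```

```text
t 6.05 jig tcp [ 0.113  -0.0199  0.0796] F [-15.47  -0.86  12.65] grip -0.0001
```

>>> carry_out(offset=[[0,-0.05,0],[0,-0.05,-0.1],[0,-0.05,-0.2],[-0.1,-0.1,-0.24],[-0.2,-0.15,-0.24],[-0.3,-0.2,-0.24],[-0.4,-0.22,-0.24],[-0.48,-0.22,-0.24]], turn=[[0,0,0],[0,0,0],[0,0,0],[0,0,0],[0,0,0],[0,0,0],[0,0,0],[0,0,0]], hand=0.5)

```text
clock: 6.85
tcp_pos: [0.5384, -0.2005, 0.2007]
orientation: [2.253, 2.186, 0.001]
contact_force: [1.2, -0.1, 0.4]
grip_width: 0.0427
```

```bash
python3 -c "
from h import *
tj()
f=grab('wrist','w2'); print(find('bolt_post','wrist',f),find('push_face','wrist',f),find('casting','wrist',f))
g=grab('scene');print(find('bolt_post','scene',g),find('push_face','scene',g),find('casting','scene',g))
p=np.load('jig.npy');c,s=np.cos(p[2]),np.sin(p[2])
for y in (-.24,-.23,-.22,-.21,-.2,-.19,-.18): print(y,proj(f,[p[0]-s*y,p[1]+c*y,.064]).round(1),proj(g,[p[0]-s*y,p[1]+c*y,.064]).round(1))
a=cv2.imread('pics/w2.png')
b=cv2.resize(np.ascontiguousarray(g['pixels'][180:292,170:320,::-1]),None,fx=3.43,fy=3.43,interpolation=cv2.INTER_CUBIC)[:384]
cv2.imwrite('pics/v2.png',cv2.resize(np.hstack([a[:, :300],b[:384,:500]]),(800,384)))
"
```

```text
t 6.85 jig tcp [ 0.0071 -0.2514  0.2007] F [ 1.17 -0.07  0.42] grip 0.0427
[(0.65, array([ 0.6514, -0.0784,  0.0411]))] [(0.89, array([ 0.3397, -0.183 ,  0.0223])), (0.57, array([ 0.5348, -0.0958,  0.0339]))] [(0.57, array([ 0.5181, -0.0622,  0.0442]))]
[(0.75, array([0.6802, 0.0268, 0.0514]))] [(0.97, array([ 0.5513, -0.083 ,  0.0364])), (0.92, array([ 0.3147, -0.1916,  0.024 ]))] [(0.57, array([ 0.5345, -0.05  ,  0.0578])), (0.18, array([0.3166, 0.4266, 0.0396]))]
-0.24 [248.3 169.2] [191.1 195.7]
-0.23 [248.2 157.2] [193.9 196.6]
-0.22 [248.1 145. ] [196.8 197.5]
-0.21 [247.9 132.4] [199.6 198.4]
-0.2 [247.8 119.6] [202.5 199.3]
-0.19 [247.7 106.5] [205.4 200.2]
-0.18 [247.6  93.1] [208.3 201.1]
```

View pics/v2.png

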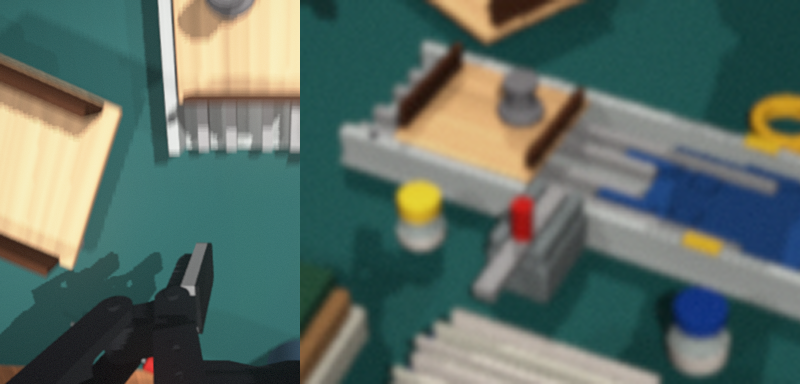

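```bash
python3 -c "
from h import *
J(0,-.228,.046)"
```

```text
world [ 0.5321 -0.1769  0.046 ] offset [ 0.0394 -0.0172  0.308 ] turn [ 0.0005 -0.0004  0.0016]
```

>>> carry_out(offset=[[0.04,-0.017,0.1],[0.04,-0.017,0.2],[0.04,-0.017,0.28],[0.04,-0.017,0.308],[0.055,-0.017,0.308],[0.07,-0.017,0.308],[0.085,-0.017,0.308],[0.1,-0.017,0.308]], turn=[[0,0,0.0016],[0,0,0.0016],[0,0,0.0016],[0,0,0.0016],[0,0,0.0016],[0,0,0.0016],[0,0,0.0016],[0,0,0.0016]])

```text
clock: 8.05
tcp_pos: [0.5338, -0.1478, 0.0478]
orientation: [2.255, 2.183, 0.003]
contact_force: [-0.4, -0.3, -0.2]
grip_width: 0.0425
```

```bash
python3 -c "
from h import *
tj()"
```

```text
t 8.05 jig tcp [ 0.0008 -0.1989  0.0478] F [-0.36 -0.26 -0.18] grip 0.0425
```

>>> carry_out(offset=[[0.006,0,0.002],[0.012,0,0.003],[0.02,0,0.003],[0.03,0,0.003],[0.04,0,0.003],[0.05,0,0.003],[0.06,0,0.003],[0.07,0,0.003]], turn=[[0,0,0],[0,0,0],[0,0,0],[0,0,0],[0,0,0],[0,0,0],[0,0,0],[0,0,0]])

```text
clock: 8.85
tcp_pos: [0.5341, -0.1172, 0.0453]
orientation: [2.259, 2.178, -0.003]
contact_force: [-0.4, -8.8, 5.2]
grip_width: 0.0428
```

```bash
python3 -c "
from h import *
tj()
f=grab('scene'); print(find('push_face','scene',f,2),find('casting','scene',f,1))"
```

```text
t 8.85 jig tcp [ 0.0002 -0.1683  0.0453] F [-0.39 -8.8   5.2 ] grip 0.0428
[(0.84, array([ 0.302 , -0.1409,  0.0253])), (0.78, array([ 0.548 , -0.0559,  0.0347]))] [(0.61, array([ 0.5352, -0.0223,  0.0591]))]
```

>>> carry_out(offset=[[0.012,0,0],[0.024,0,0],[0.036,0,0],[0.048,0,0],[0.06,0,0],[0.072,0,0],[0.084,0,0],[0.096,0,0]], turn=[[0,0,0],[0,0,0],[0,0,0],[0,0,0],[0,0,0],[0,0,0],[0,0,0],[0,0,0]])

```text
clock: 9.8
tcp_pos: [0.5353, -0.0687, 0.0448]
orientation: [2.259, 2.179, -0.003]
contact_force: [-0.7, -9.8, 6.0]
grip_width: 0.043
```

>>> carry_out(offset=[[0.012,0,0],[0.024,0,0],[0.036,0,0],[0.048,0,0],[0.06,0,0],[0.072,0,0],[0.084,0,0],[0.096,0,0]], turn=[[0,0,0],[0,0,0],[0,0,0],[0,0,0],[0,0,0],[0,0,0],[0,0,0],[0,0,0]])

```text
clock: 10.6
tcp_pos: [0.5369, -0.0211, 0.0448]
orientation: [2.26, 2.178, -0.004]
contact_force: [-0.7, -9.7, 7.5]
grip_width: 0.0427
```

```bash
python3 -c "
from h import *
tj()
f=grab('scene'); print(find('push_face','scene',f,2),find('casting','scene',f,1),find('bolt_post','scene',f,1))"
```

```text
t 10.6 jig tcp [ 0.0001 -0.0721  0.0448] F [-0.71 -9.66  7.48] grip 0.0427
[(0.81, array([0.5502, 0.0436, 0.0373])), (0.61, array([ 0.3209, -0.2296,  0.0236]))] [(0.71, array([0.5366, 0.075 , 0.0539]))] [(0.69, array([0.68  , 0.032 , 0.0535]))]
```

>>> carry_out(offset=[[0.012,0,0],[0.024,0,0],[0.036,0,0],[0.048,0,0],[0.06,0,0],[0.072,0,0],[0.084,0,0],[0.096,0,0]], turn=[[0,0,0],[0,0,0],[0,0,0],[0,0,0],[0,0,0],[0,0,0],[0,0,0],[0,0,0]])

```text
clock: 11.6
tcp_pos: [0.5381, 0.0274, 0.0444]
orientation: [2.26, 2.18, -0.005]
contact_force: [0.0, -9.0, 7.6]
grip_width: 0.0429
```

>>> carry_out(offset=[[0.01,0,0],[0.018,0,0],[0.026,0,0],[0.034,0,0],[0.042,0,0],[0.05,0,0]], turn=[[0,0,0],[0,0,0],[0,0,0],[0,0,0],[0,0,0],[0,0,0]])

```text
clock: 12.2
tcp_pos: [0.5388, 0.053, 0.0443]
orientation: [2.259, 2.181, -0.004]
contact_force: [-0.1, -7.7, 5.8]
grip_width: 0.0425
```

```bash
python3 -c "
from h import *
tj()
f=grab('scene'); print(find('push_face','scene',f,2),find('casting','scene',f,1),find('bolt_post','scene',f,1))"
```

```text
t 12.2 jig tcp [-0.0002  0.002   0.0443] F [-0.1  -7.71  5.82] grip 0.0425
[(0.81, array([0.5497, 0.1138, 0.0384])), (0.64, array([ 0.3203, -0.1982,  0.025 ]))] [(0.65, array([0.5382, 0.1471, 0.0564]))] [(0.67, array([0.6838, 0.031 , 0.0522]))]
```

Origin is near jig y ≈ 0.078. Creep now in 2 mm rows.

>>> carry_out(offset=[[0.004,0,0],[0.008,0,0],[0.012,0,0],[0.016,0,0],[0.02,0,0],[0.024,0,0]], turn=[[0,0,0],[0,0,0],[0,0,0],[0,0,0],[0,0,0],[0,0,0]])

```text
clock: 13.0
tcp_pos: [0.5391, 0.0656, 0.0442]
orientation: [2.259, 2.182, -0.003]
contact_force: [0.1, -7.1, 4.6]
grip_width: 0.0426
```

>>> carry_out(offset=[[0.004,0,0],[0.008,0,0],[0.012,0,0],[0.016,0,0]], turn=[[0,0,0],[0,0,0],[0,0,0],[0,0,0]])

```text
clock: 13.4
tcp_pos: [0.5391, 0.076, 0.044]
orientation: [-2.256, -2.185, 0.001]
contact_force: [-0.8, -3.5, 1.7]
grip_width: 0.0428
```

```bash
python3 -c "
from h import *
tj()
g=grab('scene');h=grab('side'); tj()
for c,f in (('scene',g),('side',h)): print(c,find('push_face',c,f,2),find('carrier',c,f,2),find('casting',c,f,1))
k=cv2.INTER_CUBIC
a=cv2.resize(np.ascontiguousarray(g['pixels'][180:275,210:350,::-1]),(560,380),interpolation=k)
cv2.imwrite('pics/v3.png',a)
"
```

```text
t 13.4 jig tcp [-0.0006  0.025   0.044 ] F [-0.85 -3.53  1.74] grip 0.0428
t 13.5 jig tcp [-0.0006  0.0251  0.044 ] F [ 0.34 -0.08  0.18] grip 0.0429
scene [(0.93, array([ 0.3131, -0.1922,  0.024 ])), (0.73, array([0.5514, 0.14  , 0.0298]))] [(0.61, array([ 0.3147, -0.1907,  0.0228])), (0.59, array([0.5519, 0.1433, 0.032 ]))] [(0.72, array([0.5649, 0.0219, 0.0185]))]
side [(0.7, array([0.5399, 0.144 , 0.0355])), (0.61, array([ 0.291 , -0.1781,  0.0225]))] [(0.6, array([ 0.2865, -0.1859,  0.0204])), (0.59, array([0.5385, 0.1398, 0.0316]))] []
```

View pics/v3.png

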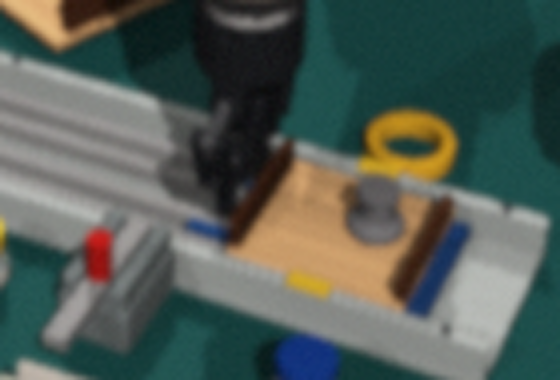

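>>> carry_out(offset=[[0.004,0,0],[0.008,0,0],[0.012,0,0],[0.012,0,0]], turn=[[0,0,0],[0,0,0],[0,0,0],[0,0,0]])

```text
clock: 14.2
tcp_pos: [0.5399, 0.08, 0.0443]
orientation: [2.259, 2.182, -0.002]
contact_force: [-0.3, -4.9, 1.4]
grip_width: 0.0427
```

>>> carry_out(offset=[[0.004,0,0],[0.008,0,0],[0.012,0,0],[0.012,0,0]], turn=[[0,0,0],[0,0,0],[0,0,0],[0,0,0]])

```text
clock: 14.6
tcp_pos: [0.54, 0.0813, 0.0442]
orientation: [2.259, 2.177, -0.011]
contact_force: [-0.5, -15.0, 7.2]
grip_width: 0.0427
```

>>> carry_out(offset=[[-0.02,0,0],[-0.06,0,0],[-0.08,0,-0.06],[-0.08,0,-0.16],[-0.12,0,-0.25],[-0.2,0,-0.32],[-0.3,0,-0.35],[-0.3,0,-0.35]], turn=[[0,0,0],[0,0,0],[0,0,0],[0,0,0],[0,0,0],[0,0,0],[0,0,0],[0,0,0]])

```text
clock: 15.4
tcp_pos: [0.5363, -0.0691, 0.2218]
orientation: [2.263, 2.171, 0.002]
contact_force: [1.0, -0.0, 0.3]
grip_width: 0.0425
```

```bash
python3 -c "
from h import *
tj()
g=grab('scene');h=grab('side'); w=grab('wrist')
for c,f in (('scene',g),('side',h),('wrist',w)): print(c,find('push_face',c,f,2),find('casting',c,f,1),find('bolt_post',c,f,1))
k=cv2.INTER_CUBIC
# project expected upstand rear top edges for seated / riding
p=np.load('jig.npy');c,s=np.cos(p[2]),np.sin(p[2])
a=cv2.resize(np.ascontiguousarray(g['pixels'][180:275,210:350,::-1]),(560,380),interpolation=k)
b=cv2.resize(np.ascontiguousarray(h['pixels'][165:260,160:300,::-1]),(560,380),interpolation=k)
for im,f,o in ((a,g,(210,180)),(b,h,(160,165))):
  for z,col in ((.023+.026,(0,255,0)),(.03+.026,(0,0,255))):
    q=[tuple(int(v) for v in (proj(f,[p[0]+c*x-s*.171,p[1]+s*x+c*.171,z])-o)*4+2) for x in (-.05,.05)]; cv2.line(im,*q,col,1)
cv2.imwrite('pics/v4.png',np.hstack([a[:,160:],b[:,:400]]))
"
```

```text
t 15.4 jig tcp [ 0.001  -0.1201  0.2218] F [ 0.96 -0.02  0.32] grip 0.0425
scene [(0.98, array([0.5503, 0.1446, 0.0313])), (0.8, array([ 0.3256, -0.1729,  0.0231]))] [(0.77, array([0.5389, 0.1751, 0.0479]))] [(0.79, array([0.6848, 0.0312, 0.0538]))]
side [(0.86, array([0.5373, 0.1494, 0.0335])), (0.79, array([ 0.2926, -0.1792,  0.0223]))] [(0.7, array([0.5223, 0.1789, 0.0485]))] [(0.7, array([0.6601, 0.0311, 0.0487]))]
wrist [(0.56, array([ 0.309 , -0.1639,  0.0242]))] [] [(0.6, array([0.6622, 0.0297, 0.053 ]))]
```

View pics/v4.png

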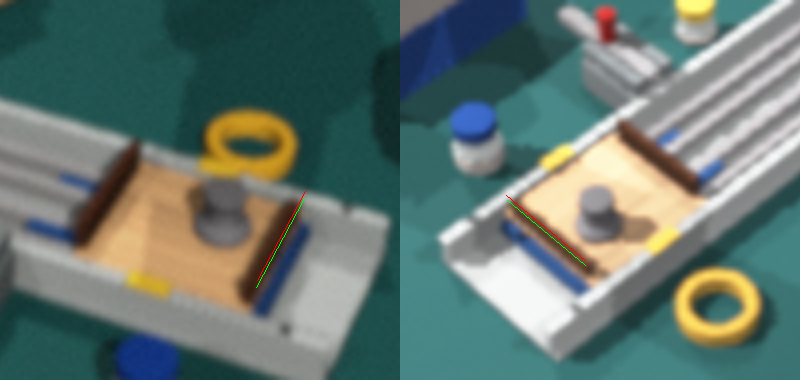

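```bash
python3 -c "
from bench import r
print(r.hand_in(), r.get_obs()['clock'])"
```

```text
the job is handed in; nothing more can be done
the job is handed in; nothing more can be done
```

The bolt is drawn all the way back, the board is seated in the station's notches with the casting still standing on it, and I've handed the job in. The arm's clock stood at about 15.4 s of the 53 s limit. The hand-in gives no verdict, so this rests on my own checks.

- **Bolt:** I pushed the red knob away from the robot with the closed fingertips until it hit the end stop, at about 15 N. The picture afterwards shows the bar sticking out behind its bracket.
- **Board:** I pushed the rear upstand with the half-open fingertips. The push force fell from about 7–10 N to near zero. After about 4 mm more travel it rose to 15 N, which I took as the notches' far walls.
- **Seating:** In the scene camera, the casting and upstand both read 7 to 9 mm lower than while sliding, against an expected drop of 7 mm. In the picture the yellow marks sit beside the middle of the board.
- **Surroundings:** The hand is clear of everything, and the tape roll and both jars look unmoved. I did not measure the other bystanders again.

The scene and side cameras differ by about 2 cm in x for the knob. They disagreed by about that much from the start, and I put it down to each camera seeing different faces of the object. In the last wrist picture the network did not find the casting. I had pointed the check lines in the last picture at only an approximate position, so they neither confirm nor contradict the seating.

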